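Probe the bore, bring the matching anchor post

TASK

Take the depth rod from its wooden stand, lower it straight down the blind bore of the housing that stands in the nest ring until it rests on the bottom, and hang it back upright in its stand. Then bring the anchor post whose spigot is as long as that bore is deep: slide it along the bench, never lifting or tipping it, through the mouth of the three-sided bay until it is home against the back wall. Leave the other two posts, the housings and everything else on the bench where they are.

Things in the scene. Friction and masses are not known exactly. Their poses are not given: they have to be found in the camera images.
- depth_rod: steel depth rod, upright, 140 mm long: shaft 10 mm thick from 0 to 75 mm above the tip, collar 30 mm across from 75 to 81 mm, dark round handle 22 mm thick from 81 to 140 mm (grip it there from above). 0.12 kg or so. It hangs by its collar in the stand, tip 5 mm above the bench. Origin: centre of the tip, z up along the rod
- rod_tip (a point): the lower end of the depth rod (same point as the rod's origin)
- rod_stand: fixed wooden block 60 x 60 x 80 mm high with a vertical through hole 16 mm across in its middle; the rod's collar rests on its top face. Origin: centre of its underside, z up
- nest: fixed dark steel ring lying on the bench, 96 mm across outside, 82 mm inside, 10 mm high; it marks the job's place, the housing inside it may stand a few mm off its centre. Origin: centre of the underside. Fixed furniture near by: a stereo microscope whose head fills x 0.20 to 0.35, y -0.18 to 0 up to 0.25 m high, its boom and column (at x 0.42, y -0.43) up to 0.31 m: cross them high; a lamp arm slants from x 0.72, y 0.03, z 0.41 down to x 0.60, y -0.24, z 0.13
- housing_a: bare aluminium round housing, 70 mm across (top edge bevelled to 64 mm) and 65 mm high, with one blind vertical bore 19 mm across in the middle of its top; the three housings look the same outside, their bores are 20, 35 or 50 mm deep, one of each, and which has which is not told. About 1.4 kg, loose. Origin: centre of its underside, z up; the bore is on this axis. The housing that stands inside the nest ring is the job, the other two only wait
- housing_b: bare aluminium round housing, 70 mm across (top edge bevelled to 64 mm) and 65 mm high, with one blind vertical bore 19 mm across in the middle of its top; the three housings look the same outside, their bores are 20, 35 or 50 mm deep, one of each, and which has which is not told. About 1.4 kg, loose. Origin: centre of its underside, z up; the bore is on this axis. The housing that stands inside the nest ring is the job, the other two only wait
- housing_c: bare aluminium round housing, 70 mm across (top edge bevelled to 64 mm) and 65 mm high, with one blind vertical bore 19 mm across in the middle of its top; the three housings look the same outside, their bores are 20, 35 or 50 mm deep, one of each, and which has which is not told. About 1.4 kg, loose. Origin: centre of its underside, z up; the bore is on this axis. The housing that stands inside the nest ring is the job, the other two only wait
- post_short: plain steel anchor post standing upside down: round flange 60 mm across and 18 mm high flat on the bench, with a 17 mm thick spigot 20 mm long pointing straight up from its middle (38 mm high in all). 0.2 to 0.4 kg, slides when pushed at the flange. Origin: centre of the flange's underside, z up. The three posts differ only in spigot length
- post_mid: plain steel anchor post standing upside down: round flange 60 mm across and 18 mm high flat on the bench, with a 17 mm thick spigot 35 mm long pointing straight up from its middle (53 mm high in all). 0.2 to 0.4 kg, slides when pushed at the flange. Origin: centre of the flange's underside, z up. The three posts differ only in spigot length
- post_long: plain steel anchor post standing upside down: round flange 60 mm across and 18 mm high flat on the bench, with a 17 mm thick spigot 50 mm long pointing straight up from its middle (68 mm high in all). 0.2 to 0.4 kg, slides when pushed at the flange. Origin: centre of the flange's underside, z up. The three posts differ only in spigot length
- bay: fixed three-sided bay on the bench: aluminium walls 6 mm thick and 12 mm high, a black liner flush with the bench between them; inside 96 mm wide (its y, -48 to 48) and 80 mm deep (its x, back wall face at -40, open mouth at +40). Origin: middle of the floor, x points out through the mouth, towards the robot (world -x) within about 12 degrees. A post home against the back wall has its centre at x = -10
- tape_roll: bystander: roll of masking tape lying flat, 60 mm across, 12 mm high; origin centre of underside
- tin_c: bystander: round two-tone tin, 62 mm across, 22 mm high; origin centre of underside
- tin_a: bystander: round white tin with a dark top, 49 mm across, 18 mm high; origin centre of underside
- cleaner_bottle: bystander: small white bottle with a cap, 42 mm across, 98 mm high; origin centre of underside
- dust_blower: bystander: rubber dust blower standing on its bulb, 51 mm across, 88 mm high; origin centre of underside
Not all that is in view belongs to the job. What is shaped like the post_mid but green or yellow is not meant.

How it is judged (in metres and radians):
On the way, in this order (a step that is already met when the one before it is completed fails the run):
1. the rod's tip rests on the bottom of the bore of the housing in the nest (((horizontal distance between housing_a and nest below 0.012 m and horizontal distance between rod_tip and housing_a below 0.009 m and z of rod_tip in the frame of housing_a below 0.033 m) or (horizontal distance between housing_b and nest below 0.012 m and horizontal distance between rod_tip and housing_b below 0.009 m and z of rod_tip in the frame of housing_b below 0.018 m) or (horizontal distance between housing_c and nest below 0.012 m and horizontal distance between rod_tip and housing_c below 0.009 m and z of rod_tip in the frame of housing_c below 0.048 m))), for 0.2 s.
2. the rod hangs upright in its stand again, let go (horizontal distance between rod_tip and rod_stand below 0.012 m and height (world z) of depth_rod between 0 and 0.009 m and angle between depth_rod's own z axis and vertical below 0.12 rad and contact force between the fingers and depth_rod below 0.05 N), for 0.2 s.
3. the post that matches the bore is home in the bay (((horizontal distance between housing_a and nest below 0.012 m and (x of post_mid in the frame of bay between -0.015 and 0.002 m and y of post_mid in the frame of bay between -0.021 and 0.021 m and height (world z) of post_mid below 0.004 m and angle between post_mid's own z axis and vertical below 0.1 rad) and distance of each of post_short, post_long from where it was at the start of the episode below 0.02 m) or (horizontal distance between housing_b and nest below 0.012 m and (x of post_long in the frame of bay between -0.015 and 0.002 m and y of post_long in the frame of bay between -0.021 and 0.021 m and height (world z) of post_long below 0.004 m and angle between post_long's own z axis and vertical below 0.1 rad) and distance of each of post_short, post_mid from where it was at the start of the episode below 0.02 m) or (horizontal distance between housing_c and nest below 0.012 m and (x of post_short in the frame of bay between -0.015 and 0.002 m and y of post_short in the frame of bay between -0.021 and 0.021 m and height (world z) of post_short below 0.004 m and angle between post_short's own z axis and vertical below 0.1 rad) and distance of each of post_mid, post_long from where it was at the start of the episode below 0.02 m))), for 0.2 s.
At the end, for the whole second after the job is handed in: the post matching the bore in the nest stands in the bay, flange within 12 mm of the back wall; other posts within 20 mm of their starts; the rod hangs released and upright in its stand (tip within 12 mm of the hole axis, collar within 4 mm of its top); rod and posts at rest (all of step 2 and ((horizontal distance between housing_a and nest below 0.012 m and (x of post_mid in the frame of bay between -0.015 and 0.002 m and y of post_mid in the frame of bay between -0.021 and 0.021 m and height (world z) of post_mid below 0.004 m and angle between post_mid's own z axis and vertical below 0.1 rad) and distance of each of post_short, post_long from where it was at the start of the episode below 0.02 m) or (horizontal distance between housing_b and nest below 0.012 m and (x of post_long in the frame of bay between -0.015 and 0.002 m and y of post_long in the frame of bay between -0.021 and 0.021 m and height (world z) of post_long below 0.004 m and angle between post_long's own z axis and vertical below 0.1 rad) and distance of each of post_short, post_mid from where it was at the start of the episode below 0.02 m) or (horizontal distance between housing_c and nest below 0.012 m and (x of post_short in the frame of bay between -0.015 and 0.002 m and y of post_short in the frame of bay between -0.021 and 0.021 m and height (world z) of post_short below 0.004 m and angle between post_short's own z axis and vertical below 0.1 rad) and distance of each of post_mid, post_long from where it was at the start of the episode below 0.02 m)) and linear speed of each of depth_rod, post_short, post_mid, post_long below 0.01 m/s); the robot touches nothing.
It fails at once if a post is lifted off the bench (over 12 mm) or tipped (height (world z) of any of post_short, post_mid, post_long above 0.012 m or angle between any of post_short, post_mid, post_long's own z axis and vertical above 0.3 rad).
It fails at once if a housing or a bystander is moved more than 20 mm (distance of any of housing_a, housing_b, housing_c, tape_roll, tin_c, tin_a, cleaner_bottle, dust_blower from where it was at the start of the episode above 0.02 m).
It fails at once if two or more posts are moved more than 20 mm (distance of each of post_short, post_mid from where it was at the start of the episode above 0.02 m or distance of each of post_short, post_long from where it was at the start of the episode above 0.02 m or distance of each of post_mid, post_long from where it was at the start of the episode above 0.02 m).
It also fails if it takes over 64 s, if anything falls off the work surface, if the arm or the gripper's body presses on something with over 40 N, if the wrist force passes 120 N, or if a joint passes its speed limit or range.

ROBOT

A 6-joint arm with a two-finger parallel gripper is mounted at the origin on a cart in front of the work surface, level with it; the furniture and walls round the work are solid. World frame = base frame: x ahead of the robot, y to its left, z up, the work surface at z = 0. Lengths are in mm, angles in rad, forces in N, time in s.
With the tool pointing down it reaches from about 350 to 775 mm from the base axis. Payload 7.3 kg.
Tool frame: the origin (TCP) lies at the centre of the arm's flange, where the gripper is bolted on; the fingertips stand 178 mm ahead of it and the grasp point (between the pads) lies 159 mm ahead of it; z points along the fingers, y is the direction in which the jaws open and shut (so a half turn about z gives the same grasp; the last joint's range is limited). The gripper opens to 92 mm and grips with 3 to 60 N. Pads are 19 mm wide; open, the fingers measure 130 mm over their backs; the gripper's body (75 mm by 190 mm) begins 47 mm behind the grasp point.
Start: joints at [0.994, 0.342, 1.524, -0, 1.275, -0.146], TCP at [219.218, 477.044, 404.741] pointing down, gripper open.
Joint ranges: [-2.53, 2.53], [-0.77, 2.02], [0.04, 2.7], [-1, 4.14], [0.28, 2.66], [-3.11, 3.11]. Speed limits (rad/s): [2.57, 2.57, 3.14, 3.14, 3.14, 3.14].

INTERFACE

Orientations are given as [roll, pitch, yaw] about the fixed x, y, z axes, in that order (R = Rz(yaw) Ry(pitch) Rx(roll)).
In Python, from plant import status, viewer, ticket gives the robot as it stands.
- The arm moves only by the tool play_rows, never from a script. Its argument "commands" is a list of rows, each an object with "offset": the shift along the tool's x, y, z in m, a list of three; "twist": the turn about the tool's z in degrees. A call has 1 to 5 rows; each row shifts and turns the commanded pose from where the row before left it, along the tool's axes as they then stand; what a row does not reach is not made up. A row lasts 1/10 s, in which the tool goes at most 50 mm and 8.59 degrees, less where a joint would pass 70% of its speed; a pose out of reach is approached as far as the arm can. A call with a gripper value outside its range is refused whole. "jaw" is the closure in counts, from 0 (fully open) to 255 (shut), set as the call begins (left out, the last holds). The fingers move at their own pace and stop on an object; the grip force is fixed at half the most. Time passes only in rows, so rows that do not move let the fingers close. It gives the time, the measured TCP pose, the force and the opening at its end, in the units of the state.
- status.get_obs(): the state, without advancing time (a new reading comes with each control period).
- viewer.capture(name): name is "side" or "top" or "wrist"; returns the picture (420x560x3 uint8, red, green, blue); there is no depth.
- viewer.camera_params(name): a dict with "fov_y" (degrees; the focal length in pixels is half the picture's height over the tangent of half this angle, whatever the lens; pixels are square), "cx", "cy" (the principal point, pixels), "rvec" (rotation vector, rad) and "tvec" (3), from world to camera coordinates, as OpenCV has them; the wrist camera has in their place "T_tool_cam" (4x4, takes a point from camera to tool coordinates, whose origin is the TCP and whose axes are the flange's). Camera axes: x right, y down, z forward; pixel columns grow to the right and rows downward; lengths in mm; the calibration is good to about 2 mm. The wrist camera is an equidistant fisheye: a pixel r from the principal point sees the ray r / f radians off the axis. A picture is of the moment at which its call begins: read the wrist's pose just before it. camera_params takes no time and is no camera call.
- ticket.close_job(): hands the job in, once; it reports no verdict.
The state is a dict: "time": time; "joint_positions": joint angles; "dq": joint speeds; "tau": joint torques, N m; "tool_pos": TCP position; "tcp_rot": TCP orientation; "contact_force": force on the tool from outside, world axes, zero at the start; "moment": the same for the moment, N m; "grip_width": finger opening in mm.
Only numpy, scipy, OpenCV 4.12 (cv2) and the standard library are available. Lean on these libraries where they do the work, as an engineer would, in place of code of your own. Each camera call takes 0.05 s, during which the arm holds its last target.

## Working session

There is one attempt and no reset: what is moved stays moved. The work goes in short steps, Python scripts to look and compute and a tool call to move; the robot and the scene stay as the last step left them, time stands still between calls to the robot, and variables do not carry over. Pictures are saved under pics/ and viewed, and the job is handed in when it is done.

Besides the shell and the picture viewer there is one more tool, called after "Request:" as a command line: name --argument value ..., lists and objects as JSON in quotes. play_rows: Moves the arm, as the interface text tells. Its arguments: {"type":"object","properties":{"commands":{"type":"array"},"jaw":{"type":"number"}},"required":["commands"]}

```bash
mkdir -p pics; ls
cat > h.py <<'E'
import numpy as np, cv2
from plant import status, viewer, ticket
def save(n,f):
    im=viewer.capture(n); cv2.imwrite('pics/'+f,im[:,:,::-1]); return im
E
python3 - <<'E'
from h import *
print(status.get_obs())
for n in('side','top','wrist'):
    print(n,viewer.camera_params(n)); save(n,n+'0.png')
E
```

```text
pics
{'time': 0.0, 'joint_positions': array([ 9.94013561e-01,  3.42699562e-01,  1.52501232e+00, -2.51992795e-05,
        1.27541941e+00, -1.46009676e-01]), 'dq': array([-0.00024672, -0.00064265,  0.00029748, -0.00081428, -0.00046162,
        0.00047933]), 'tau': array([-1.02207236e-03, -4.31235266e+01, -2.44216704e+01,  7.16417818e-02,
        5.61717991e-02, -1.15198509e-04]), 'tool_pos': array([219.13552915, 476.92354549, 404.0584255 ]), 'tcp_rot': array([-3.14006688e+00, -2.00018223e-04,  2.71082677e+00]), 'contact_force': array([0.95966772, 0.03946524, 0.69325364]), 'moment': array([-0.00365418,  0.02887664, -0.07305996]), 'grip_width': 91.79626932782507}
side {'fov_y': 55.19779796008059, 'cx': 279.57805172970575, 'cy': 206.5820941065648, 'rvec': array([ 2.23785567,  0.03213987, -0.0130924 ]), 'tvec': array([-483.10726057,   40.32204288,  984.67773783])}
top {'fov_y': 54.624396545429974, 'cx': 275.0756142592971, 'cy': 201.57543608758147, 'rvec': array([ 2.12261765, -2.15875377,  0.15036871]), 'tvec': array([  42.97770592,  495.6612657 , 1015.03624752])}
wrist {'fov_y': 65.70646984690485, 'cx': 287.35559607973863, 'cy': 209.44251582153495, 'T_tool_cam': array([[ 3.21626389e-04, -9.62385810e-01, -2.71686308e-01,
         7.30058815e+01],
       [ 9.99999712e-01,  1.22750398e-04,  7.49000039e-04,
        -4.20573339e-01],
       [-6.87477406e-04, -2.71686470e-01,  9.62385572e-01,
         2.00768990e+01],
       [ 0.00000000e+00,  0.00000000e+00,  0.00000000e+00,
         1.00000000e+00]])}
```

View pics/side0.png

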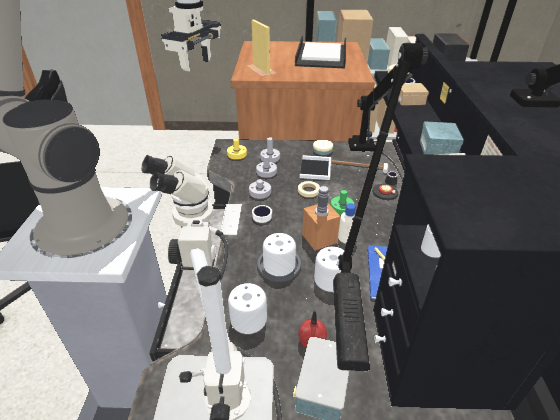

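View pics/top0.png

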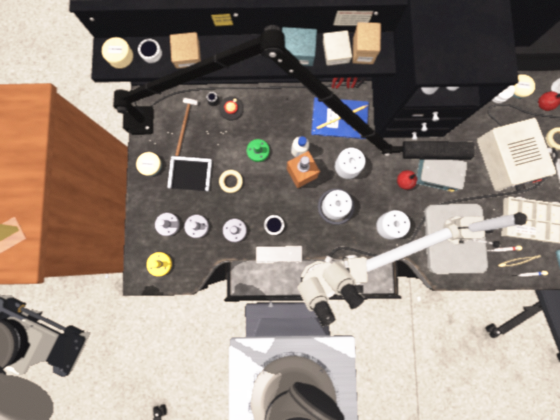

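View pics/wrist0.png

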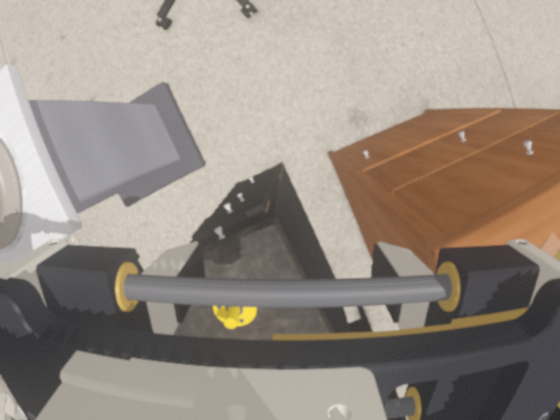

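The overview shows three housings, the wooden stand with the rod, the bay (white frame), three steel posts, and green/yellow decoys. I'll enlarge these next.

Run:
```python
import cv2
t=cv2.imread('pics/top0.png')
cv2.imwrite('pics/t1.png',cv2.resize(t[130:280,130:290],None,fx=4.6,fy=4,interpolation=cv2.INTER_CUBIC)[:600,:800]) if 0 else cv2.imwrite('pics/t1.png',cv2.resize(t[130:280,130:330],None,fx=4,fy=4,interpolation=cv2.INTER_CUBIC))
cv2.imwrite('pics/t2.png',cv2.resize(t[125:255,265:425],None,fx=4.5,fy=4.5,interpolation=cv2.INTER_CUBIC))
s=cv2.imread('pics/side0.png')
cv2.imwrite('pics/s1.png',cv2.resize(s[130:270,210:410],None,fx=4,fy=4,interpolation=cv2.INTER_CUBIC))
cv2.imwrite('pics/s2.png',cv2.resize(s[210:350,210:410],None,fx=4,fy=4,interpolation=cv2.INTER_CUBIC))
```

```text
(no output)
```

View pics/t1.png

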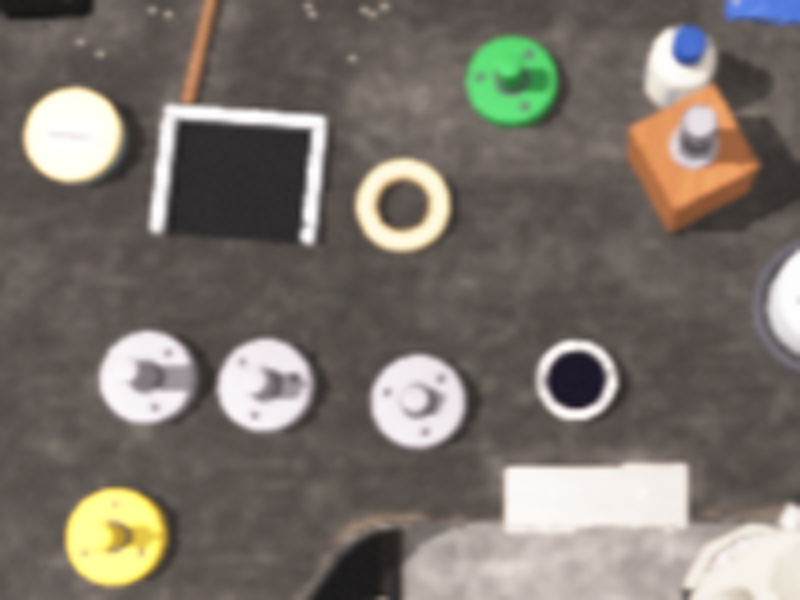

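View pics/t2.png

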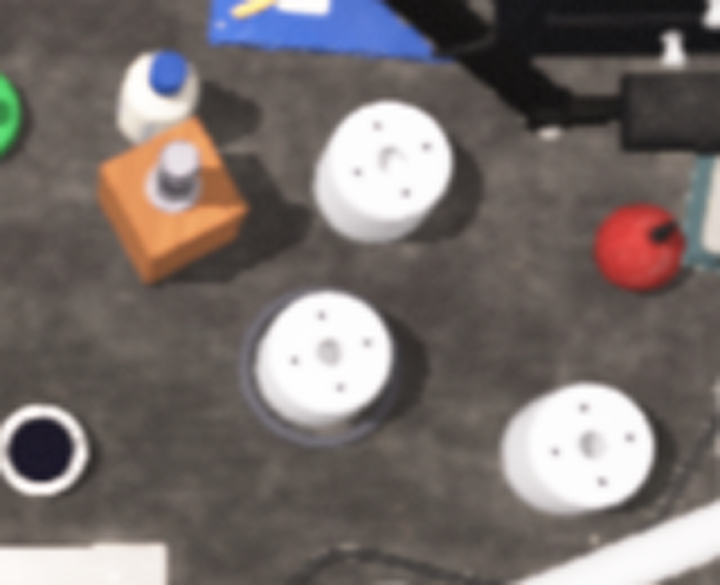

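View pics/s1.png

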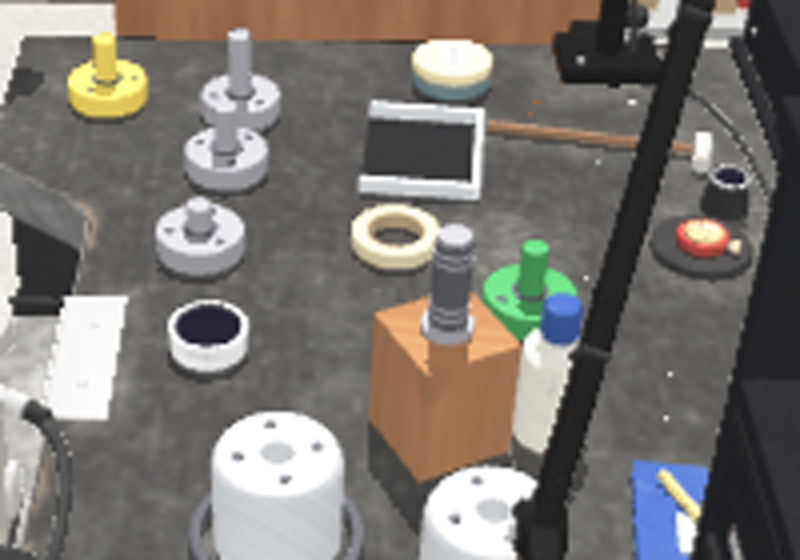

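View pics/s2.png

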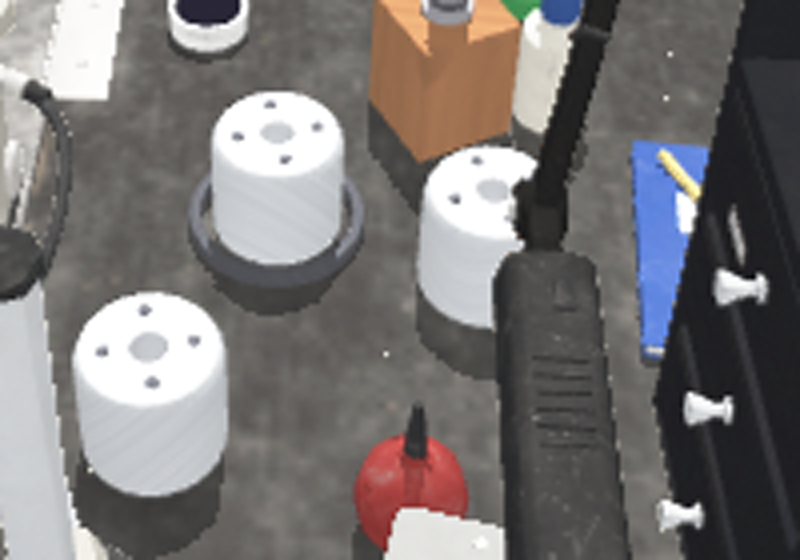

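```bash
cat >> h.py <<'E'
def cam(n):
    p=viewer.camera_params(n); f=210/np.tan(np.radians(p['fov_y']/2))
    K=np.array([[f,0,p['cx']],[0,f,p['cy']],[0,0,1]]); R=cv2.Rodrigues(p['rvec'])[0]; return K,R,p['tvec']
def onz(n,u,v,z):
    K,R,t=cam(n); d=R.T@np.linalg.inv(K)@[u,v,1]; c=-R.T@t
    return (c+d*(z-c[2])/d[2])
def proj(n,X):
    K,R,t=cam(n); x=K@(R@np.array(X)+t); return x[:2]/x[2]
def crop(x,y,s,ox,oy): return (x+.5)/s-.5+ox,(y+.5)/s-.5+oy
E
python3 - <<'E'
from h import *
np.set_printoptions(precision=1,suppress=True)
T1=(4,130,130);T2=(4.5,265,125);S1=(4,210,130);S2=(4,210,210)
for nm,z,a,b in [('rodtop',145,('top',(700,120),T1),('side',(457,236),S1)),('rodtop2',145,('top',(182,157),T2),('side',(457,236),S1)),
 ('collar',86,('top',(693,148),T1),('side',(449,322),S1)),
 ('nestbore',65,('top',(330,352),T2),('side',(278,453),S1)),('Bbore',65,('top',(594,443),T2),('side',(150,346),S2)),('Cbore',65,('top',(391,162),T2),('side',(493,189),S2)),
 ('nest ring',10,('top',(321,365),T2),('side',(277,230),S2)),
 ('pL',18,('top',(148,376),T1),('side',(240,100),S1)),('pM',18,('top',(265,383),T1),('side',(227,152),S1)),('pS',18,('top',(418,398),T1),('side',(201,234),S1)),
 ('pLtop',68,('top',(130,372),T1),('side',(239,35),S1)),('pStop',38,('top',(418,398),T1),('side',(201,207),S1)),
 ('bayBL',0,('top',(178,122),T1),('side',(476,112),S1)),('bayBR',0,('top',(310,130),T1),('side',(474,186),S1)),('bayFL',0,('top',(168,232),T1),('side',(373,118),S1)),('bayFR',0,('top',(303,240),T1),('side',(367,182),S1)),
 ('tape',12,('top',(403,204),T1),('side',(397,233),S1)),('tina',18,('top',(577,380),T1),('side',(208,325),S1)),('tinc',22,('top',(73,135),T1),('side',(453,62),S1)),('green',18,('top',(512,82),T1),('side',(530,290),S1)),('bottletop',98,('top',(690,45),T1),('side',(563,302),S1))]:
    print(nm,[onz(c,*crop(*xy,*o),z) [:2] for c,xy,o in (a,b)])
E
```

```text
rodtop [array([578.8, -37.3]), array([578.1, -40. ])]
rodtop2 [array([579. , -38.3]), array([578.1, -40. ])]
collar [array([575.9, -36.5]), array([577.8, -39.3])]
nestbore [array([ 486.2, -123.5]), array([ 485.7, -124.9])]
Bbore [array([ 432.7, -267.4]), array([ 431.9, -266.1])]
Cbore [array([ 594.4, -162.2]), array([ 594.5, -162.3])]
nest ring [array([ 486.4, -126.1]), array([ 485.7, -141.7])]
pL [array([445.8, 319.7]), array([444.8, 307.9])]
pM [array([439.8, 242.9]), array([438.9, 235.8])]
pS [array([428.3, 142.8]), array([427. , 134.7])]
pLtop [array([443.5, 317.3]), array([444.3, 316.7])]
pStop [array([426.7, 140.6]), array([427.4, 137.4])]
bayBL [array([620.9, 308.2]), array([624.2, 325.9])]
bayBR [array([613.7, 218.1]), array([615.9, 224.5])]
bayFL [array([544.8, 313.4]), array([545.3, 314.7])]
bayFR [array([537.7, 222.2]), array([539.5, 227.3])]
tape [array([558.7, 153.3]), array([558.1, 148.2])]
tina [array([438.3,  38.9]), array([437.7,  38.3])]
tinc [array([607.6, 372.5]), array([607.2, 363.1])]
green [array([639.7,  79.3]), array([640.4,  80. ])]
bottletop [array([638.8, -35.6]), array([639.8, -34.8])]
```

Triangulation between the two cameras agrees to about 2 mm:
- **Rod:** (578, -38.5).
- **Bore in the nest:** (486, -124).
- **Posts:** long (444, 317), mid (439, 241), short (427, 139).

First I'll square the tool up to yaw = π, then move over the rod.

Request:
play_rows --commands '[{"offset": [0, 0, 0], "twist": -8.2}, {"offset": [0, 0, 0], "twist": -8.2}, {"offset": [0, 0, 0], "twist": -8.25}, {"offset": [0, 0, 0], "twist": 0}]'

```text
time: 0.55
tool_pos: [219.2, 477.0, 404.5]
tcp_rot: [-3.141, -0.0, -3.141]
contact_force: [0.2, 0.2, -0.0]
grip_width: 91.8
```

Request:
play_rows --commands '[{"offset": [-0.0276, -0.0396, 0], "twist": 0}, {"offset": [-0.0276, -0.0396, 0], "twist": 0}, {"offset": [-0.0276, -0.0396, 0], "twist": 0}, {"offset": [-0.0276, -0.0396, 0], "twist": 0}, {"offset": [-0.0276, -0.0396, 0], "twist": 0}]'

```text
time: 1.05
tool_pos: [357.7, 277.3, 404.8]
tcp_rot: [3.141, 0.0, 3.137]
contact_force: [0.9, 0.8, 0.7]
grip_width: 91.3
```

Request:
play_rows --commands '[{"offset": [-0.0276, -0.0396, 0], "twist": 0}, {"offset": [-0.0276, -0.0396, 0], "twist": 0}, {"offset": [-0.0276, -0.0396, 0], "twist": 0}, {"offset": [-0.0276, -0.0396, 0], "twist": 0}, {"offset": [0, 0, 0], "twist": 0}]'

```text
time: 1.55
tool_pos: [470.0, 116.3, 404.5]
tcp_rot: [-3.14, 0.001, 3.131]
contact_force: [-0.6, 0.7, -0.3]
grip_width: 92.0
```

```bash
cat >> h.py <<'E'
from scipy.spatial.transform import Rotation as Ro
def wray(u,v,o):
    p=viewer.camera_params('wrist'); f=210/np.tan(np.radians(p['fov_y']/2))
    d=np.array([u-p['cx'],v-p['cy']]); r=np.hypot(*d); th=r/f
    dc=np.array([*(d/r*np.sin(th)),np.cos(th)]) if r>0 else np.array([0,0,1.])
    R=Ro.from_euler('xyz',o['tcp_rot']).as_matrix(); T=p['T_tool_cam']
    return R@T[:3,:3]@dc, R@T[:3,3]+o['tool_pos']
def wonz(u,v,z,o):
    d,c=wray(u,v,o); return c+d*(z-c[2])/d[2]
E
python3 - <<'E'
from h import *
o=status.get_obs(); save('wrist','w1.png'); print(o['tool_pos'],o['tcp_rot'],o['joint_positions'])
import pickle; pickle.dump(o,open('w1.pkl','wb'))
E
```

```text
[470.01200717 116.33449647 404.45954519] [-3.14023495e+00  1.34704624e-03  3.13082767e+00] [ 8.46211790e-02  2.67373869e-01  1.63218967e+00 -1.56421817e-03
  1.24081788e+00 -1.47490330e+00]
```

View pics/w1.png

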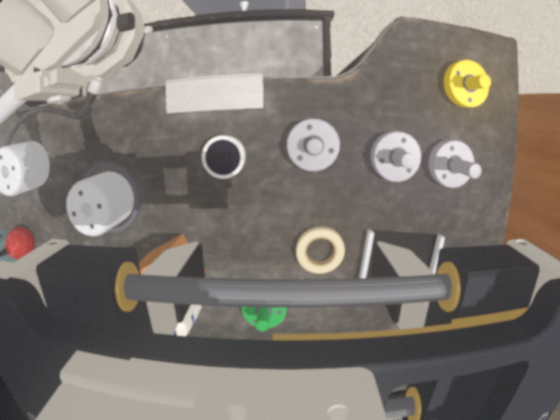

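The wrist picture shows the short, mid and long posts at (313,145), (396,156) and (453,163), and the housing in its nest at the left. I'll check these against the triangulation.

Run:
```python
from h import *
import pickle; o=pickle.load(open('w1.pkl','rb'))
np.set_printoptions(precision=1,suppress=True)
for n,u,v,z in [('S',313,144,18),('M',396,156,18),('L',452,163,18),('Stop',314,145,38),('Ltop',475,170,68),('bore',90,210,65),('tina',223,156,18),('tape',320,249,12)]: print(n,wonz(u,v,z,o)[:2])
```

```text
S [424.7 144.9]
M [437.2 243.2]
L [443.3 319.5]
Stop [424.3 144.4]
Ltop [443.6 323. ]
bore [ 485.8 -115.2]
tina [436.6  42.4]
tape [554.1 155.3]
```

Request:
play_rows --commands '[{"offset": [-0.027, -0.039, 0], "twist": 0}, {"offset": [-0.027, -0.039, 0], "twist": 0}, {"offset": [-0.027, -0.038, 0], "twist": 0}, {"offset": [-0.027, -0.038, 0], "twist": 0}, {"offset": [0, 0, 0], "twist": -0.6}]'

```text
time: 2.1
tool_pos: [577.2, -36.2, 403.8]
tcp_rot: [-3.141, 0.0, -3.137]
contact_force: [0.9, 0.5, -0.7]
grip_width: 91.4
```

Run:
```python
from h import *
o=status.get_obs(); save('wrist','w2.png'); print(o['tool_pos'],o['tcp_rot'])
import pickle; pickle.dump(o,open('w2.pkl','wb'))
```

```text
[577.15820934 -36.24665604 403.81916648] [-3.14061488e+00  3.84744501e-04 -3.13730260e+00]
```

View pics/w2.png

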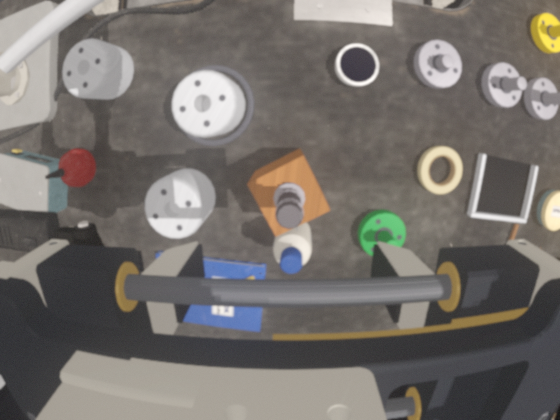

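This picture shows the rod handle's top at about (289,216), its collar at (289,193) and the nest bore at (203,103).

Run:
```python
from h import *
import pickle; o=pickle.load(open('w2.pkl','rb'))
np.set_printoptions(precision=1,suppress=True)
for n,u,v,z in [('rodtop',289,217,145),('collar',289.5,192,86),('bore',203,103,65),('C',181,204,65),('B',85,69,65),('bayFL',527,220,0),('bayFR',474,213,0),('bayBR',482,158,12),('bayBL',535,166,12)]: print(n,wonz(u,v,z,o)[:2])
```

```text
rodtop [577.6 -35.5]
collar [571.2 -34.8]
bore [ 485.6 -120.3]
C [ 588.8 -148.6]
B [ 434.2 -260.7]
bayFL [627.6 329.5]
bayFR [616.5 222.1]
bayBR [538.5 216.1]
bayBL [542.9 317.3]
```

Request:
play_rows --commands '[{"offset": [-0.001, -0.001, 0.041], "twist": 0}, {"offset": [0, 0, 0.041], "twist": 0}, {"offset": [0, 0, 0.041], "twist": 0}, {"offset": [0, 0, 0], "twist": 0}]' --jaw 100

```text
time: 2.55
tool_pos: [573.8, -32.0, 276.9]
tcp_rot: [3.139, -0.011, -3.131]
contact_force: [-1.2, 0.6, 0.2]
grip_width: 64.2
```

Run:
```python
from h import *
o=status.get_obs(); im=save('wrist','w3.png'); s=save('side','s3.png');t=save('top','t3.png');print(o['tool_pos'],o['tcp_rot'],o['grip_width'])
a=cv2.resize(s[150:260,280:400],None,fx=3.3,fy=5,interpolation=2)[:550,:396]
b=cv2.resize(t[100:210,250:370],None,fx=3.3,fy=5,interpolation=2)[:550,:396]
cv2.imwrite('pics/c3.png',np.hstack([a,b])[:,:,::-1])
```

```text
[573.79036363 -31.99000137 276.86262583] [ 3.13865262 -0.01144048 -3.1312867 ] 64.21264454069019
```

View pics/c3.png

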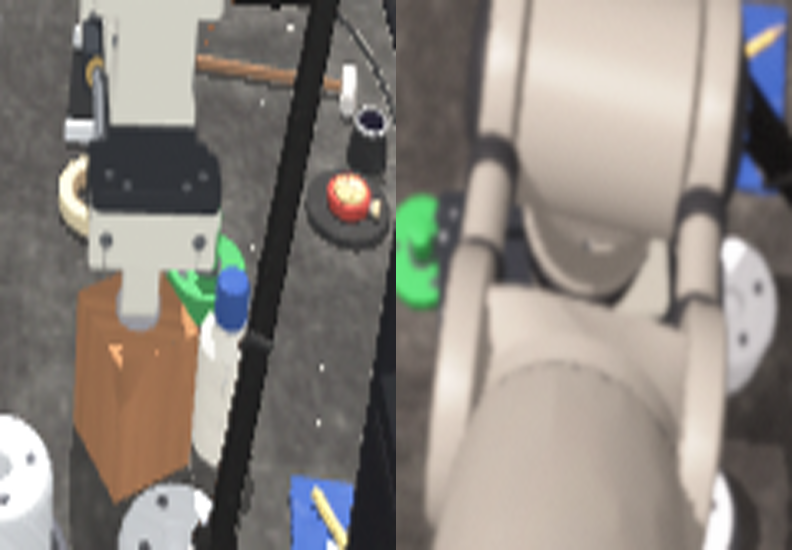

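View pics/w3.png

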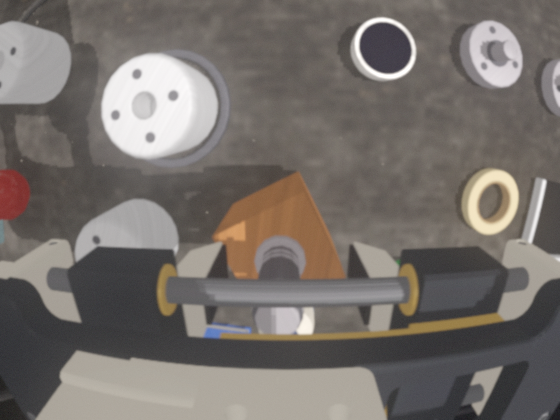

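Request:
play_rows --commands '[{"offset": [0, 0, 0], "twist": 0}, {"offset": [0, 0, 0], "twist": 0}]'

```text
time: 2.9
tool_pos: [576.7, -34.3, 283.9]
tcp_rot: [-3.141, 0.004, -3.132]
contact_force: [0.7, 0.9, 0.1]
grip_width: 55.6
```

Run:
```python
from h import *
for i in range(1):
    o=status.get_obs(); print(o['tool_pos'],o['tcp_rot'],o['grip_width'],o['dq'].round(3),o['contact_force'],o['joint_positions'])
    viewer.capture('side')
    o=status.get_obs(); print(o['tool_pos'],o['tcp_rot'],o['grip_width'],o['dq'].round(3),o['contact_force'])
```

```text
[576.73024871 -34.33154744 283.89608793] [-3.14097125  0.00369743 -3.13169819] 55.561842374725174 [-0.005  0.009  0.011 -0.    -0.004 -0.003] [0.73599368 0.93439153 0.1173968 ] [-1.92115613e-01  5.53765875e-01  1.53867376e+00  1.53819893e-04
  1.04540610e+00 -1.77288215e+00]
[576.61157106 -34.43083729 283.48322434] [-3.14106615e+00  2.97419499e-03 -3.13170823e+00] 55.79839367863514 [-0.002  0.01   0.008  0.001 -0.005 -0.003] [ 0.50672933  0.19072837 -0.62577384]
```

Request:
play_rows --commands '[{"offset": [-0.0015, -0.002, 0.002], "twist": 0.5}, {"offset": [0, 0, 0], "twist": 0}, {"offset": [0, 0, 0], "twist": 0}]'

```text
time: 3.25
tool_pos: [577.9, -36.7, 279.7]
tcp_rot: [3.141, -0.0, -3.141]
contact_force: [0.2, -0.4, -0.7]
grip_width: 55.9
```

Request:
play_rows --commands '[{"offset": [0, 0, 0], "twist": 0}, {"offset": [0, 0, 0], "twist": 0}, {"offset": [0, 0, 0], "twist": 0}, {"offset": [0, 0, 0], "twist": 0}, {"offset": [0, 0, 0], "twist": 0}]' --jaw 255

```text
time: 3.75
tool_pos: [577.9, -36.5, 279.7]
tcp_rot: [3.141, -0.0, -3.14]
contact_force: [0.3, 0.2, -0.8]
grip_width: 21.5
```

Request:
play_rows --commands '[{"offset": [0, 0, 0], "twist": 0}, {"offset": [0, 0, 0], "twist": 0}, {"offset": [0, 0, 0], "twist": 0}]'

```text
time: 4.05
tool_pos: [577.8, -36.5, 279.7]
tcp_rot: [3.141, 0.0, -3.14]
contact_force: [-0.2, -0.1, -0.9]
grip_width: 21.5
```

Request:
play_rows --commands '[{"offset": [0, 0, -0.01], "twist": 0}, {"offset": [0, 0, -0.025], "twist": 0}, {"offset": [0, 0, -0.03], "twist": 0}, {"offset": [0, 0, -0.03], "twist": 0}, {"offset": [0, 0, -0.018], "twist": 0}]'

```text
time: 4.55
tool_pos: [577.9, -36.6, 396.0]
tcp_rot: [-3.141, 0.004, -3.14]
contact_force: [0.1, -1.3, -0.9]
grip_width: 21.7
```

Request:
play_rows --commands '[{"offset": [0, 0, 0], "twist": 0}, {"offset": [0, 0, 0], "twist": 0}, {"offset": [0, 0, 0], "twist": 0}]'

```text
time: 4.85
tool_pos: [577.5, -36.5, 391.3]
tcp_rot: [3.141, -0.003, -3.14]
contact_force: [-0.8, 0.3, -1.3]
grip_width: 21.5
```

Run:
```python
from h import *
import pickle
o=status.get_obs(); im=save('wrist','w4.png'); s=save('side','s4.png');print(o['tool_pos'],o['tcp_rot'],o['grip_width'],o['joint_positions'])
pickle.dump(o,open('w4.pkl','wb'))
a=cv2.resize(s[130:270,230:400],None,fx=4,fy=4,interpolation=2)
cv2.imwrite('pics/c4.png',a[:,:,::-1])
```

```text
[577.54509533 -36.49957267 391.30323537] [ 3.14097848e+00 -2.55959094e-03 -3.14049795e+00] 21.502412036808494 [-1.95546034e-01  4.51636659e-01  1.39169323e+00  1.06098003e-04
  1.30089302e+00 -1.76746470e+00]
```

View pics/c4.png

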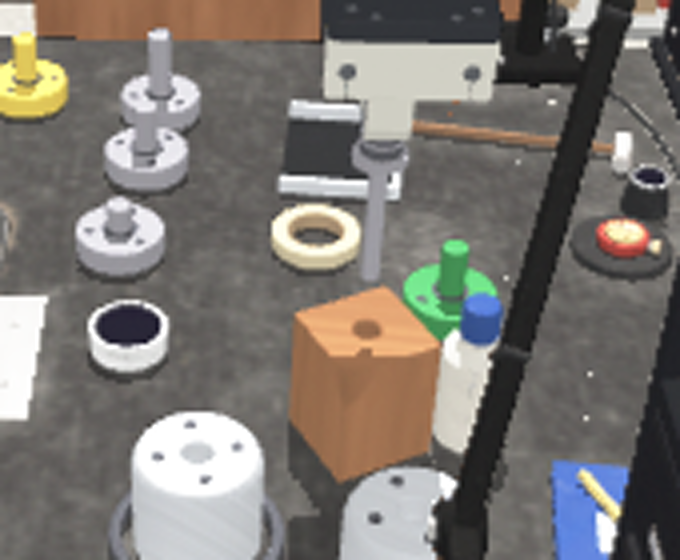

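View pics/w4.png

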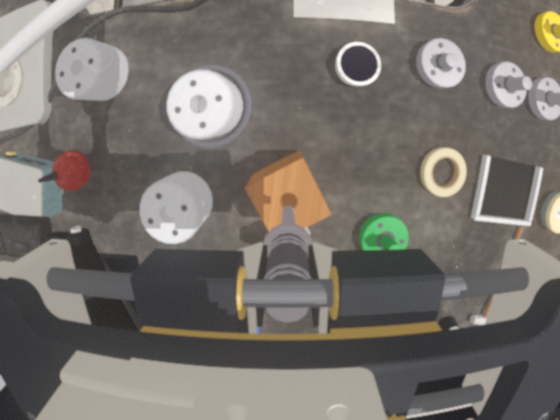

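```bash
python3 - <<'E'
from h import *
np.set_printoptions(precision=1,suppress=True)
x,y=577.6,-36.5
f=lambda p:(p-[229.6,129.6])*4
for z in (116.6,116.6+75,116.6+81): print(z,f(proj('side',[x,y,z])), f(proj('side',[x-3,y,z])))
print('hole',onz('side',368/4+229.6,329/4+129.6,80))
u,v=368/4+229.6,329/4+129.6
print('tip if z116.6',onz('side',371/4+229.6,280/4+129.6,116.6),'bore',onz('side',198/4+229.6,453/4+129.6,65))
# whats the bore measured refined by wrist
import pickle;o=pickle.load(open('w4.pkl','rb'))
print(wonz(198,103,65,o), 'tip w', wonz(289,210,116.6,o))
E
python3 - <<'E'
import cv2
w=cv2.imread('pics/w4.png'); cv2.imwrite('pics/w4c.png',cv2.resize(w[60:320,140:350],None,fx=2.3,fy=2.3,interpolation=2))
E
```

```text
116.6 [372.2 274.9] [366.6 274.8]
191.6 [382.1 158.4] [376.3 158.3]
197.6 [383.  148.5] [377.1 148.4]
hole [577.7 -37.9  80. ]
tip if z116.6 [576.7 -41.1 116.6] bore [ 485.7 -124.8   65. ]
[ 485.2 -121.5   65. ] tip w [576.1 -35.3 116.6]
```

View pics/w4c.png

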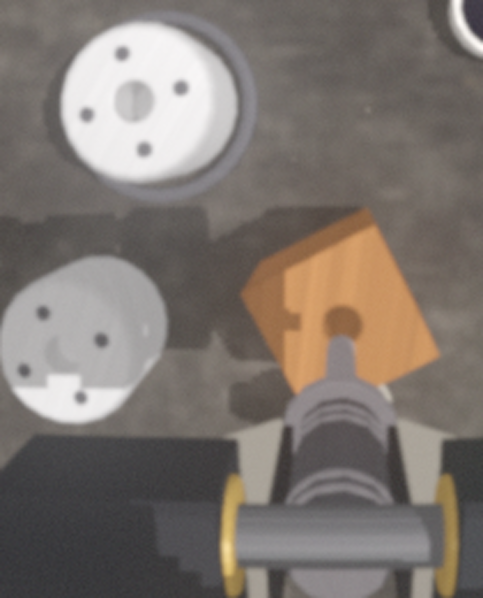

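Request:
play_rows --commands '[{"offset": [0.015, -0.0143, 0], "twist": 0}, {"offset": [0.026, -0.025, 0], "twist": 0}, {"offset": [0.026, -0.025, 0], "twist": 0}, {"offset": [0.015, -0.0143, 0], "twist": 0}, {"offset": [0.0095, -0.0077, 0], "twist": 0}]'

```text
time: 5.45
tool_pos: [485.4, -123.9, 392.1]
tcp_rot: [3.141, -0.001, 3.141]
contact_force: [-0.2, -0.1, -0.8]
grip_width: 21.4
```

Request:
play_rows --commands '[{"offset": [0, 0, 0], "twist": 0}, {"offset": [0, 0, 0], "twist": 0}, {"offset": [0, 0, 0], "twist": 0}, {"offset": [0, 0, 0], "twist": 0}]'

```text
time: 5.85
tool_pos: [487.0, -122.3, 392.5]
tcp_rot: [3.141, 0.0, -3.139]
contact_force: [-0.2, -0.1, -1.0]
grip_width: 21.1
```

Request:
play_rows --commands '[{"offset": [0.0005, 0, 0.02], "twist": 0}, {"offset": [0, 0, 0.015], "twist": 0}, {"offset": [0, 0, 0.005], "twist": 0}, {"offset": [0, 0, 0], "twist": 0}, {"offset": [0, 0, 0], "twist": 0}]'

```text
time: 6.35
tool_pos: [486.3, -122.9, 353.3]
tcp_rot: [-3.141, 0.001, -3.14]
contact_force: [-1.0, 0.1, -1.0]
grip_width: 21.5
```

Run:
```python
from h import *
import pickle
o=status.get_obs(); im=save('wrist','w5.png'); s=save('side','s5.png');print(o['tool_pos'],o['tcp_rot'],o['grip_width'])
a=cv2.resize(s[190:290,230:330],None,fx=4,fy=6,interpolation=2)
b=cv2.resize(im[150:300,200:350],None,fx=2.6,fy=4,interpolation=2)
cv2.imwrite('pics/c5.png',np.hstack([a[:600],b[:600]])[:,:,::-1])
f=lambda p:(p-[229.6,189.6])*[4,6]
z=o['tool_pos'][2]-274.7
print(z,f(proj('side',[*o['tool_pos'][:2],z])))
```

```text
[ 486.33462784 -122.85204275  353.26155872] [-3.14134751e+00  9.16954280e-04 -3.14004641e+00] 21.475192295618072
78.56155872228652 [199.4476271  286.90162426]
```

View pics/c5.png

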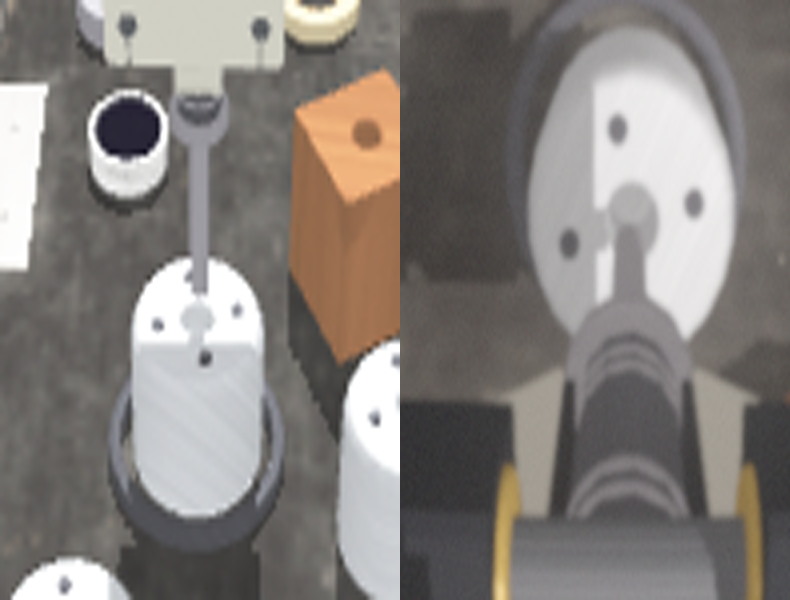

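Request:
play_rows --commands '[{"offset": [0.0003, 0, 0.008], "twist": 0}, {"offset": [0, 0, 0.008], "twist": 0}, {"offset": [0, 0, 0.008], "twist": 0}, {"offset": [0, 0, 0.004], "twist": 0}, {"offset": [0, 0, 0], "twist": 0}]'

```text
time: 6.95
tool_pos: [485.5, -122.9, 323.8]
tcp_rot: [3.141, -0.002, -3.14]
contact_force: [0.5, -0.3, -1.4]
grip_width: 21.5
```

Request:
play_rows --commands '[{"offset": [0, 0, 0.002], "twist": 0}, {"offset": [0, 0, 0.002], "twist": 0}, {"offset": [0, 0, 0.002], "twist": 0}, {"offset": [0, 0, 0.002], "twist": 0}]'

```text
time: 7.35
tool_pos: [485.7, -122.9, 316.7]
tcp_rot: [-3.142, 0.0, -3.14]
contact_force: [0.1, -0.5, -1.0]
grip_width: 21.3
```

Request:
play_rows --commands '[{"offset": [0, 0, 0.003], "twist": 0}, {"offset": [0, 0, 0.003], "twist": 0}, {"offset": [0, 0, 0.003], "twist": 0}, {"offset": [0, 0, 0.001], "twist": 0}, {"offset": [0, 0, 0], "twist": 0}]'

```text
time: 7.85
tool_pos: [485.6, -122.9, 306.5]
tcp_rot: [3.141, -0.0, -3.14]
contact_force: [-1.1, -0.3, -0.6]
grip_width: 21.4
```

Request:
play_rows --commands '[{"offset": [0, 0, 0.001], "twist": 0}, {"offset": [0, 0, 0.001], "twist": 0}, {"offset": [0, 0, 0.001], "twist": 0}, {"offset": [0, 0, 0.0005], "twist": 0}, {"offset": [0, 0, 0], "twist": 0}]'

```text
time: 8.35
tool_pos: [485.9, -123.0, 304.5]
tcp_rot: [-3.141, 0.002, -3.14]
contact_force: [-0.9, 0.2, 9.1]
grip_width: 21.5
```

The rod touches at a tip height of about 30 mm, so the bore is 35 mm deep. I'll press slightly to confirm it's the bottom, and hold.

Request:
play_rows --commands '[{"offset": [0, 0, 0.0005], "twist": 0}, {"offset": [0, 0, 0], "twist": 0}, {"offset": [0, 0, 0], "twist": 0}]'

```text
time: 8.65
tool_pos: [485.9, -123.0, 304.4]
tcp_rot: [-3.141, 0.002, -3.14]
contact_force: [-3.4, 1.1, 11.5]
grip_width: 21.3
```

Run:
```python
from h import *
o=status.get_obs(); s=save('side','s6.png');print(o['tool_pos'],o['tcp_rot'],o['contact_force'])
a=cv2.resize(s[170:290,220:360],None,fx=5,fy=5,interpolation=2)
cv2.imwrite('pics/c6.png',a[:,:,::-1])
```

```text
[ 485.93534863 -122.97182575  304.4444574 ] [-3.14073822e+00  2.49338588e-03 -3.14037784e+00] [-3.36640623  1.12273578 11.47691479]
```

View pics/c6.png

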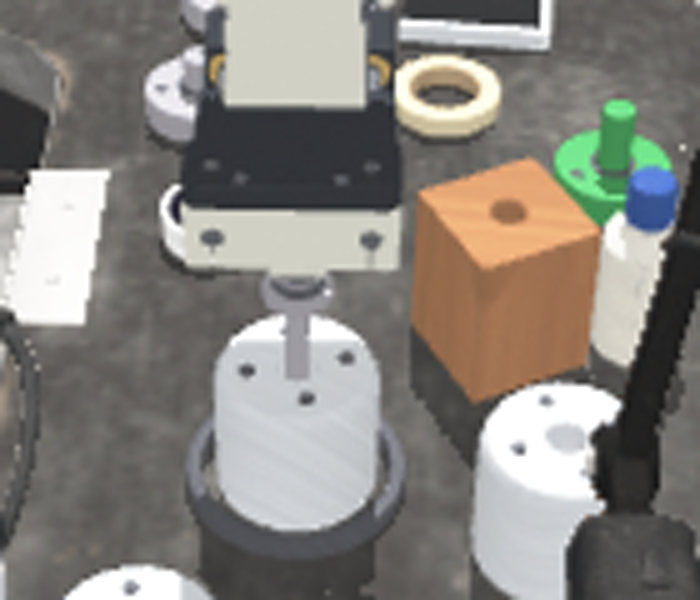

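The collar stands about 40 mm above the housing's top (75 − 35), and the force confirms the bottom, so post_mid is the match. Next I'll lift out and return to the stand.

Request:
play_rows --commands '[{"offset": [0, 0, -0.008], "twist": 0}, {"offset": [0, 0, -0.02], "twist": 0}, {"offset": [0, 0, -0.025], "twist": 0}, {"offset": [0, 0, -0.022], "twist": 0}, {"offset": [0, 0, -0.014], "twist": 0}]'

```text
time: 9.2
tool_pos: [485.8, -123.0, 393.6]
tcp_rot: [-3.141, 0.002, -3.14]
contact_force: [0.7, 0.2, -1.1]
grip_width: 21.3
```

Request:
play_rows --commands '[{"offset": [-0.013, 0.012, 0], "twist": 0}, {"offset": [-0.026, 0.025, 0], "twist": 0}, {"offset": [-0.026, 0.025, 0], "twist": 0}, {"offset": [-0.018, 0.017, 0], "twist": 0}, {"offset": [-0.0087, 0.0074, 0], "twist": 0}]'

```text
time: 9.7
tool_pos: [578.3, -34.9, 391.5]
tcp_rot: [3.141, 0.0, -3.139]
contact_force: [-0.2, 1.4, -1.5]
grip_width: 21.4
```

Request:
play_rows --commands '[{"offset": [0, 0, 0], "twist": 0}, {"offset": [0, 0, 0], "twist": 0}, {"offset": [0, 0, 0], "twist": 0}, {"offset": [0, 0, 0], "twist": 0}, {"offset": [0, 0, 0], "twist": 0}]'

```text
time: 10.2
tool_pos: [576.9, -37.1, 392.0]
tcp_rot: [-3.142, 0.0, -3.141]
contact_force: [0.2, -0.4, -1.1]
grip_width: 21.9
```

Request:
play_rows --commands '[{"offset": [-0.0008, 0.0005, 0.012], "twist": 0}, {"offset": [0, 0, 0.012], "twist": 0}, {"offset": [0, 0, 0.005], "twist": 0}, {"offset": [0, 0, 0], "twist": 0}, {"offset": [0, 0, 0], "twist": 0}]'

```text
time: 10.7
tool_pos: [578.1, -35.9, 362.5]
tcp_rot: [3.141, -0.0, -3.14]
contact_force: [-1.1, 0.3, -1.6]
grip_width: 21.6
```

Run:
```python
from h import *
o=status.get_obs(); s=save('side','s7.png');im=save('wrist','w7.png');print(o['tool_pos'],o['tcp_rot'],o['contact_force'])
a=cv2.resize(s[150:250,280:380],None,fx=4,fy=6,interpolation=2)
b=cv2.resize(im[150:300,200:350],None,fx=2.6,fy=4,interpolation=2)
cv2.imwrite('pics/c7.png',np.hstack([a[:600],b[:600]])[:,:,::-1])
```

```text
[578.1499606  -35.88759312 362.53483233] [ 3.14142043e+00 -2.46780381e-04 -3.14031215e+00] [-1.12745471  0.29259088 -1.59857897]
```

View pics/c7.png

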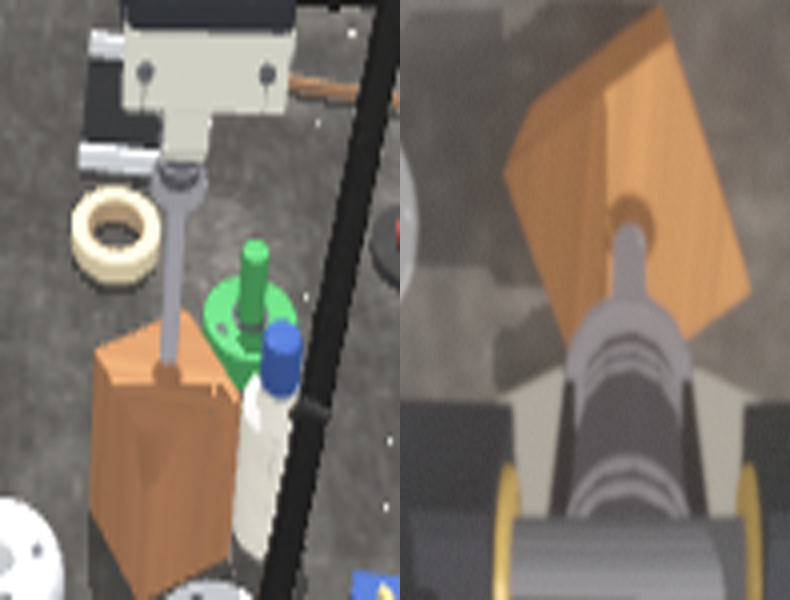

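Request:
play_rows --commands '[{"offset": [0.0003, -0.0005, 0.006], "twist": 0}, {"offset": [0, 0, 0.006], "twist": 0}, {"offset": [0, 0, 0.006], "twist": 0}, {"offset": [0, 0, 0], "twist": 0}]'

```text
time: 11.2
tool_pos: [577.5, -36.4, 343.4]
tcp_rot: [3.141, -0.002, -3.14]
contact_force: [-0.4, -0.4, -1.6]
grip_width: 20.9
```

Request:
play_rows --commands '[{"offset": [0, 0, 0.015], "twist": 0}, {"offset": [0, 0, 0.018], "twist": 0}, {"offset": [0, 0, 0.015], "twist": 0}, {"offset": [0, 0, 0.007], "twist": 0}, {"offset": [0, 0, 0], "twist": 0}]'

```text
time: 11.7
tool_pos: [577.6, -36.4, 288.9]
tcp_rot: [3.141, -0.002, -3.14]
contact_force: [0.3, 0.0, -1.1]
grip_width: 21.2
```

Request:
play_rows --commands '[{"offset": [0, 0, 0.004], "twist": 0}, {"offset": [0, 0, 0.003], "twist": 0}, {"offset": [0, 0, 0.001], "twist": 0}, {"offset": [0, 0, 0.0005], "twist": 0}, {"offset": [0, 0, 0], "twist": 0}]'

```text
time: 12.2
tool_pos: [577.8, -36.4, 281.4]
tcp_rot: [3.142, 0.0, -3.14]
contact_force: [-0.6, 0.4, -1.0]
grip_width: 21.6
```

Request:
play_rows --commands '[{"offset": [0, 0, 0.001], "twist": 0}, {"offset": [0, 0, 0.0005], "twist": 0}, {"offset": [0, 0, 0], "twist": 0}]'

```text
time: 12.5
tool_pos: [577.8, -36.4, 279.7]
tcp_rot: [3.142, 0.0, -3.14]
contact_force: [0.3, 0.3, -1.0]
grip_width: 21.8
```

Request:
play_rows --commands '[{"offset": [0, 0, 0], "twist": 0}, {"offset": [0, 0, 0], "twist": 0}, {"offset": [0, 0, 0], "twist": 0}, {"offset": [0, 0, 0], "twist": 0}]' --jaw 110

```text
time: 12.9
tool_pos: [577.8, -36.4, 279.8]
tcp_rot: [3.142, 0.0, -3.14]
contact_force: [0.3, -1.2, -0.5]
grip_width: 48.8
```

Request:
play_rows --commands '[{"offset": [0, 0, -0.015], "twist": 0}, {"offset": [0, 0, -0.035], "twist": 0}, {"offset": [0, 0, -0.04], "twist": 0}, {"offset": [0, 0, -0.02], "twist": 0}, {"offset": [0, 0, 0], "twist": 0}]'

```text
time: 13.4
tool_pos: [578.2, -36.5, 393.4]
tcp_rot: [-3.14, 0.007, -3.14]
contact_force: [0.5, -0.2, -1.2]
grip_width: 52.7
```

Request:
play_rows --commands '[{"offset": [0.022, 0.043, 0], "twist": 0}, {"offset": [0.022, 0.043, 0], "twist": 0}, {"offset": [0.022, 0.043, 0], "twist": 0}, {"offset": [0.022, 0.043, 0], "twist": 0}, {"offset": [0.022, 0.043, 0], "twist": 0}]'

```text
time: 13.9
tool_pos: [466.1, 179.8, 388.6]
tcp_rot: [-3.141, -0.002, -3.141]
contact_force: [1.0, -0.1, -0.2]
grip_width: 52.1
```

Request:
play_rows --commands '[{"offset": [0, 0.043, 0], "twist": 0}, {"offset": [0, 0.02, 0], "twist": 0}, {"offset": [0, 0, 0], "twist": 0}, {"offset": [0, 0, 0], "twist": 0}, {"offset": [0, 0, 0], "twist": 0}]'

```text
time: 14.4
tool_pos: [467.5, 240.4, 389.1]
tcp_rot: [-3.141, -0.001, -3.142]
contact_force: [-0.4, -0.1, 0.4]
grip_width: 52.4
```

Run:
```python
from h import *
import pickle
o=status.get_obs(); im=save('wrist','w8.png'); s=save('side','s8.png');t=save('top','t8.png');print(o['tool_pos'],o['tcp_rot'],o['grip_width'])
pickle.dump(o,open('w8.pkl','wb'))
a=cv2.resize(s[140:240,240:380],None,fx=2.8,fy=5.6,interpolation=2)
b=cv2.resize(t[120:220,130:330],None,fx=2,fy=5.6,interpolation=2)
cv2.imwrite('pics/c8.png',np.hstack([a,b])[:,:,::-1])
```

```text
[467.54506924 240.39598575 389.11408172] [-3.14085668e+00 -1.11662973e-03 -3.14152665e+00] 52.438247313298234
```

View pics/c8.png

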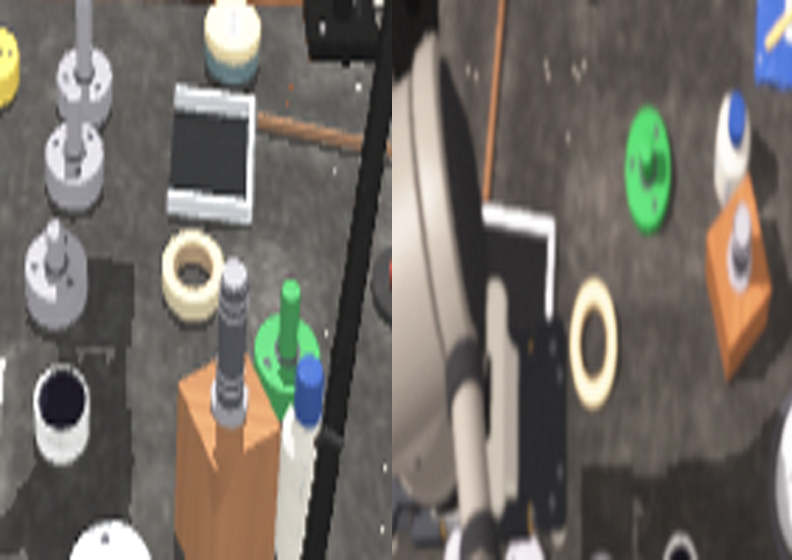

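View pics/w8.png

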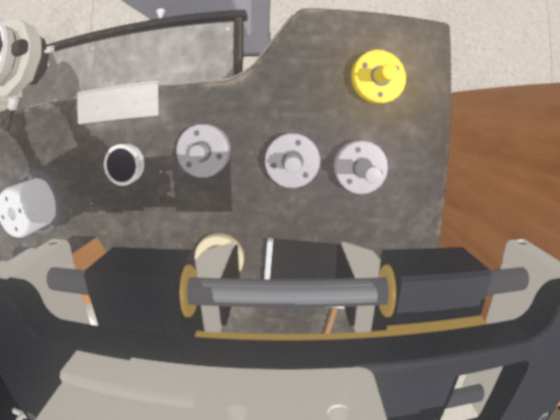

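The rod hangs upright in the stand. In the wrist picture short is at (203,151), mid at (292,160) and long at (361,167), with the yellow decoy at (380,76). Mid is the middle grey one. Next I'll fit the bay's pose and check the spigot lengths in a crop.

Run:
```python
from h import *
import pickle
from scipy.optimize import least_squares
np.set_printoptions(precision=2,suppress=True)
T1=(4,130,130);S1=(4,210,130)
top=[((-46,-54,12),(163,103)),((-46,54,12),(328,116)),((40,-54,12),(149,232)),((40,54,12),(316,245)),((40,-48,12),(163,235)),((40,48,12),(300,242)),((-40,-48,12),(177,121)),((-40,48,12),(312,131))]
side=[((-46,-54,12),(488,107)),((-46,54,12),(482,192)),((40,-54,12),(371,101)),((40,54,12),(358,179))]
def W(p,l):
    c,s=np.cos(p[2]),np.sin(p[2]); return [p[0]+c*l[0]-s*l[1],p[1]+s*l[0]+c*l[1],l[2]]
def r(p,w):
    e=[]
    if 't' in w: e+=[(proj('top',W(p,l))-crop(*c,*T1)) for l,c in top]
    if 's' in w: e+=[(proj('side',W(p,l))-crop(*c,*S1)) for l,c in side]
    return np.ravel(e)
for w in ('t','s','ts'):
    q=least_squares(r,[580,266,3.1],args=(w,)); print(w,q.x,q.fun)
p=q.x; pickle.dump(p,open('bay.pkl','wb')); print('home',W(p,(-10,0,0)),'centre mouth',W(p,(45,0,0)))
# overlay
for n,f,(s,ox,oy),out in (('top','pics/top0.png',T1,'ot'),('side','pics/side0.png',S1,'os')):
    im=cv2.imread(f); c=cv2.resize(im[oy:oy+150 if n=='top' else oy+100,ox:ox+200],None,fx=4,fy=4,interpolation=2)
    g=lambda l:tuple(int(v) for v in ((proj(n,W(p,l))-[ox,oy]+.5)*4-.5))
    for L in ([(-40,-48,12),(40,-48,12),(40,-54,12),(-46,-54,12),(-46,54,12),(40,54,12),(40,48,12),(-40,48,12),(-40,-48,12)],[(40,-48,0),(-40,-48,0),(-40,48,0),(40,48,0)]):
        for a,b in zip(L,L[1:]): cv2.line(c,g(a),g(b),(0,0,255) if a[2] else (0,255,0),1)
    cv2.imwrite('pics/'+out+'.png',c[:400])
w=cv2.imread('pics/w8.png'); cv2.imwrite('pics/w8c.png',cv2.resize(w[110:220,160:410],None,fx=3.2,fy=3.2,interpolation=2))
o=pickle.load(open('w8.pkl','rb'))
for n,u,v,z in [('S',203,150,18),('M',292,160,18),('Mtop',293,162,53),('L',360.5,167,18)]: print(n,wonz(u,v,z,o)[:2])
```

```text
t [577.15 263.83   3.05] [ 0.74  1.19 -0.75  0.74  0.64  0.2  -0.89 -0.16 -0.63 -0.39  0.87  0.43
 -0.8  -1.    0.82 -1.  ]
s [578.57 261.32   3.03] [-0.35  0.6  -0.2  -0.7   0.38  0.05  0.18  0.2 ]
ts [577.61 263.55   3.05] [ 0.93  0.94 -0.58  0.66  0.7  -0.06 -0.86 -0.24 -0.57 -0.64  0.9   0.33
 -0.62 -1.24  0.98 -1.09 -0.95  0.09 -0.35 -1.25 -0.19 -0.26  0.05 -0.13]
home [np.float64(587.5621454955041), np.float64(262.59990436980684), 0] centre mouth [np.float64(532.8096609820358), np.float64(267.8119519139501), 0]
S [425.11 146.93]
M [437.47 244.95]
Mtop [435.14 245.42]
L [444.34 320.82]
```

View pics/ot.png

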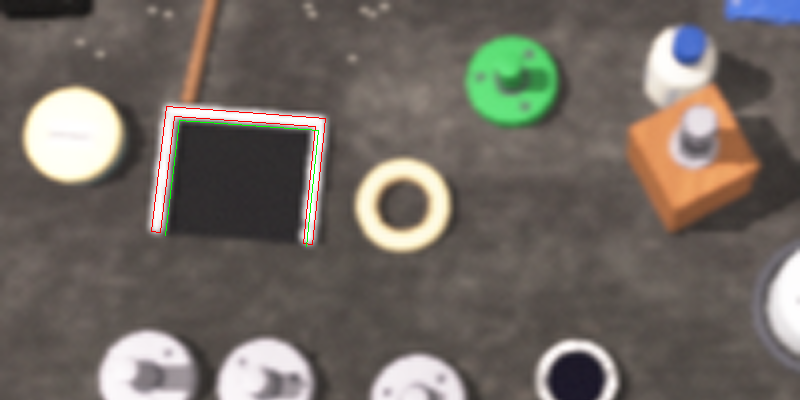

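View pics/w8c.png

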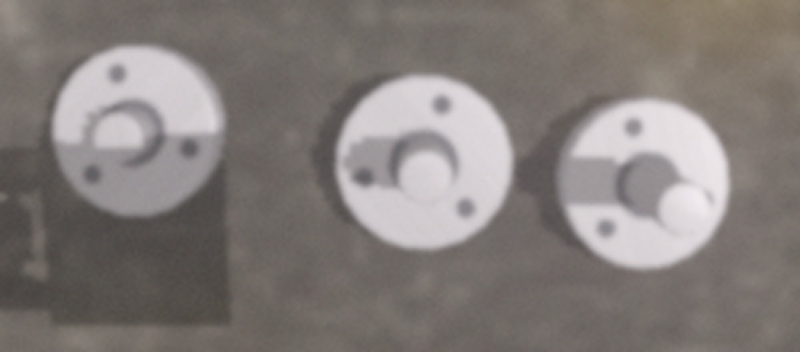

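View pics/os.png

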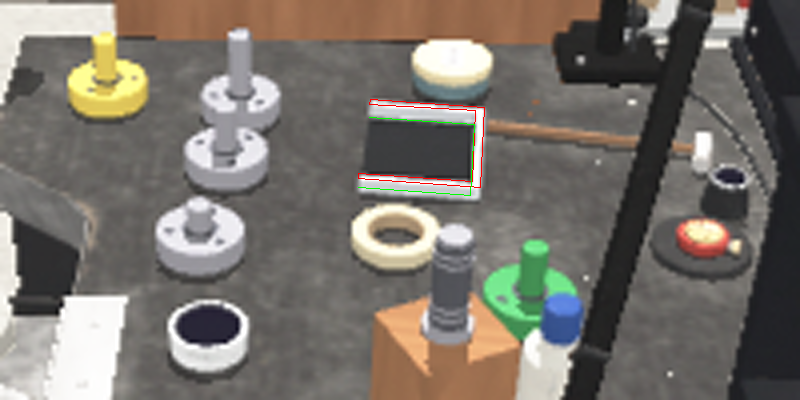

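Request:
play_rows --commands '[{"offset": [0.029, 0.0025, 0.025], "twist": 0}, {"offset": [0, 0, 0.04], "twist": 0}, {"offset": [0, 0, 0.03], "twist": 0}, {"offset": [0, 0, 0.015], "twist": 0}, {"offset": [0, 0, 0], "twist": 0}]'

```text
time: 15.05
tool_pos: [438.0, 243.0, 277.8]
tcp_rot: [-3.14, -0.004, -3.142]
contact_force: [0.9, -0.3, 0.0]
grip_width: 52.1
```

Request:
play_rows --commands '[{"offset": [0, 0, 0], "twist": 0}, {"offset": [0, 0, 0], "twist": 0}, {"offset": [0, 0, 0], "twist": 0}]'

```text
time: 15.35
tool_pos: [438.8, 243.9, 280.9]
tcp_rot: [3.141, 0.002, -3.141]
contact_force: [-0.7, 1.0, 1.0]
grip_width: 52.2
```

Run:
```python
from h import *
import pickle
o=status.get_obs(); im=save('wrist','w9.png'); s=save('side','s9.png');print(o['tool_pos'],o['tcp_rot'],o['grip_width'])
pickle.dump(o,open('w9.pkl','wb'))
a=cv2.resize(s[110:210,230:330],None,fx=4,fy=6,interpolation=2)
b=cv2.resize(im[150:320,180:400],None,fx=1.8,fy=3.53,interpolation=2)[:600]
b=cv2.resize(b,(396,600))
cv2.imwrite('pics/c9.png',np.hstack([a,b])[:,:,::-1])
```

```text
[438.79664901 243.88181611 280.86591587] [ 3.14073342e+00  2.18647277e-03 -3.14068722e+00] 52.2310383809231
```

View pics/c9.png

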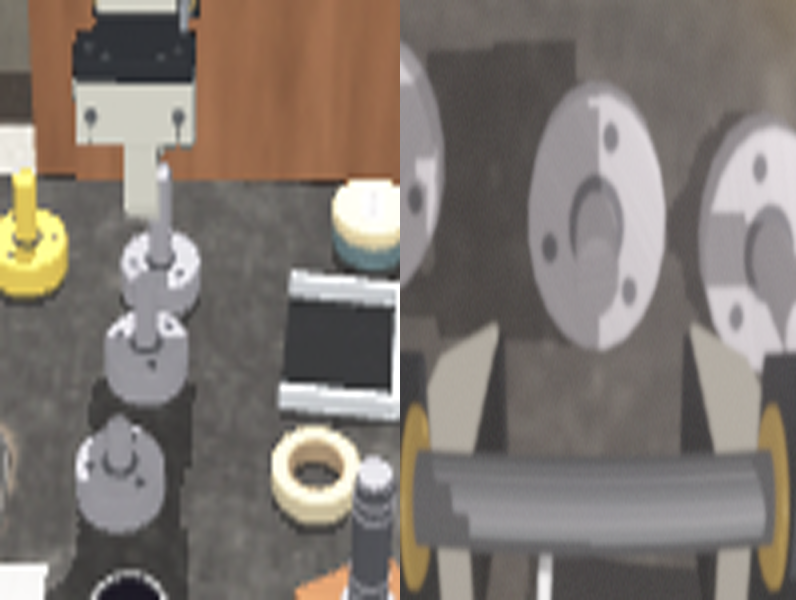

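View pics/w9.png

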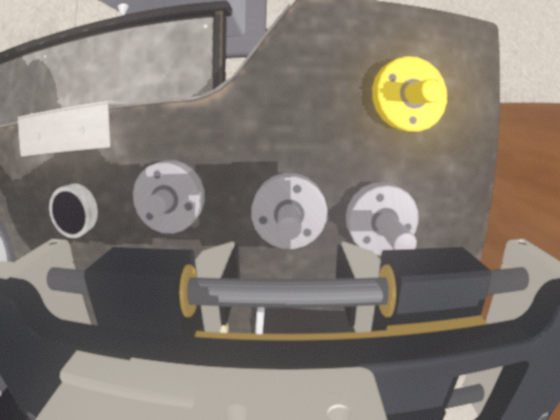

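Run:
```python
from h import *
import pickle
o=pickle.load(open('w9.pkl','rb'))
for n,u,v,z in [('S',169,196,18),('M',289,211,18),('Mtop',289,226,53),('L',381,219,18)]: print(n,wonz(u,v,z,o)[:2])
```

```text
S [423.64940941 148.87835246]
M [436.04460788 245.10257392]
Mtop [436.42047548 244.87831081]
L [442.73500692 319.27169284]
```

Request:
play_rows --commands '[{"offset": [0, 0, 0.025], "twist": 0}, {"offset": [0, 0, 0.025], "twist": 0}, {"offset": [0, 0, 0.015], "twist": 0}, {"offset": [0, 0, 0], "twist": 0}, {"offset": [0, 0, 0], "twist": 0}]'

```text
time: 15.95
tool_pos: [438.7, 244.0, 215.2]
tcp_rot: [3.141, 0.0, -3.14]
contact_force: [0.1, -0.3, 0.0]
grip_width: 52.0
```

Request:
play_rows --commands '[{"offset": [0.001, 0.0005, 0.007], "twist": 0}, {"offset": [0, 0, 0.005], "twist": 0}, {"offset": [0, 0, 0.001], "twist": 0}, {"offset": [0, 0, 0], "twist": 0}, {"offset": [0, 0, 0], "twist": 0}]'

```text
time: 16.45
tool_pos: [437.5, 244.4, 201.9]
tcp_rot: [3.141, 0.0, -3.14]
contact_force: [0.6, -0.1, -0.2]
grip_width: 52.3
```

Request:
play_rows --commands '[{"offset": [0, 0, 0], "twist": 0}, {"offset": [0, 0, 0], "twist": 0}, {"offset": [0, 0, 0], "twist": 0}, {"offset": [0, 0, 0], "twist": 0}, {"offset": [0, 0, 0], "twist": 0}]' --jaw 255

```text
time: 16.95
tool_pos: [437.5, 244.5, 201.8]
tcp_rot: [3.141, 0.0, -3.14]
contact_force: [-0.3, 1.3, -1.2]
grip_width: 16.7
```

Request:
play_rows --commands '[{"offset": [0, 0, 0], "twist": 0}, {"offset": [0, 0, 0], "twist": 0}, {"offset": [0, 0, 0], "twist": 0}]'

```text
time: 17.25
tool_pos: [437.5, 244.5, 201.8]
tcp_rot: [3.141, 0.0, -3.14]
contact_force: [-0.2, 1.0, 1.0]
grip_width: 16.5
```

Request:
play_rows --commands '[{"offset": [-0.006, 0.0005, 0], "twist": 0}, {"offset": [-0.01, 0.001, 0], "twist": 0}, {"offset": [-0.01, 0.002, 0], "twist": 0}, {"offset": [-0.01, 0.003, 0], "twist": 0}, {"offset": [-0.01, 0.003, 0], "twist": 0}]'

```text
time: 17.75
tool_pos: [482.9, 253.8, 201.8]
tcp_rot: [-3.14, -0.004, -3.14]
contact_force: [-6.7, -2.1, 8.0]
grip_width: 16.4
```

Request:
play_rows --commands '[{"offset": [-0.01, 0.003, 0], "twist": 0}, {"offset": [-0.01, 0.003, 0], "twist": 0}, {"offset": [-0.01, 0.003, 0], "twist": 0}, {"offset": [-0.008, 0.002, 0], "twist": 0}, {"offset": [0, 0, 0], "twist": 0}]'

```text
time: 18.25
tool_pos: [522.3, 265.1, 201.8]
tcp_rot: [3.141, 0.001, -3.141]
contact_force: [2.1, 0.3, 1.8]
grip_width: 16.6
```

Run:
```python
from h import *
o=status.get_obs(); im=save('wrist','w10.png'); s=save('side','s10.png');print(o['tool_pos'],o['tcp_rot'],o['grip_width'],o['contact_force'])
a=cv2.resize(s[130:230,230:370],None,fx=4,fy=4,interpolation=2)
cv2.imwrite('pics/c10.png',a[:,:,::-1])
```

```text
[522.3459288  265.12629355 201.78869389] [ 3.14123561e+00  1.35766231e-03 -3.14054555e+00] 16.560253459379656 [2.13271668 0.32161048 1.77016689]
```

View pics/c10.png

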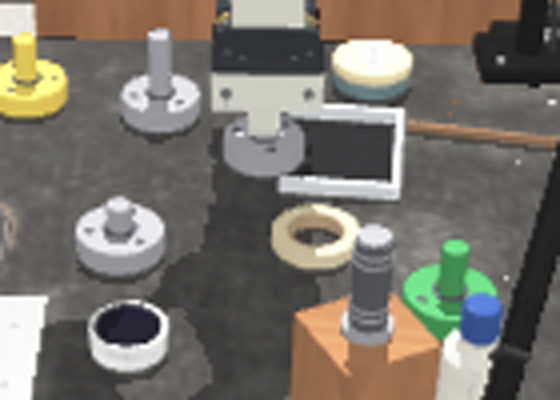

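View pics/w10.png

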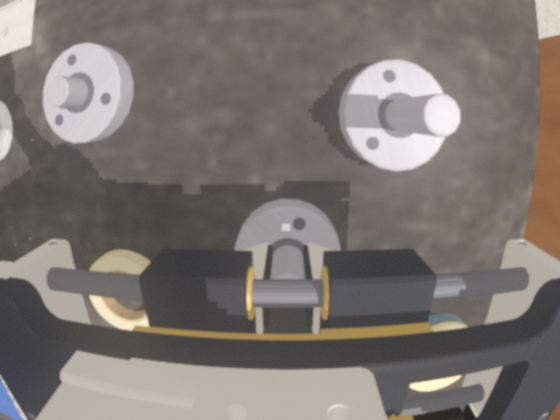

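Request:
play_rows --commands '[{"offset": [-0.008, 0, 0], "twist": 0}, {"offset": [-0.012, 0, 0], "twist": 0}, {"offset": [-0.012, -0.0005, 0], "twist": 0}, {"offset": [-0.012, -0.0005, 0], "twist": 0}, {"offset": [-0.01, -0.0005, 0], "twist": 0}]'

```text
time: 18.85
tool_pos: [574.8, 263.7, 201.8]
tcp_rot: [-3.141, -0.003, -3.14]
contact_force: [-6.5, 0.0, 7.2]
grip_width: 16.2
```

Request:
play_rows --commands '[{"offset": [-0.004, 0, 0], "twist": 0}, {"offset": [-0.002, 0, 0], "twist": 0}, {"offset": [0, 0, 0], "twist": 0}]'

```text
time: 19.15
tool_pos: [580.6, 263.6, 201.8]
tcp_rot: [-3.141, -0.003, -3.14]
contact_force: [-4.6, -0.4, 5.5]
grip_width: 15.9
```

Creeping in 1 mm steps until the wall pushes back.

Request:
play_rows --commands '[{"offset": [-0.0015, 0, 0], "twist": 0}, {"offset": [-0.0015, 0, 0], "twist": 0}, {"offset": [-0.001, 0, 0], "twist": 0}, {"offset": [0, 0, 0], "twist": 0}]'

```text
time: 19.55
tool_pos: [584.4, 263.6, 201.8]
tcp_rot: [-3.141, -0.003, -3.14]
contact_force: [-5.7, -1.5, 5.6]
grip_width: 16.3
```

Request:
play_rows --commands '[{"offset": [-0.001, 0, 0], "twist": 0}, {"offset": [-0.001, 0, 0], "twist": 0}, {"offset": [0, 0, 0], "twist": 0}]'

```text
time: 19.85
tool_pos: [586.4, 263.7, 201.8]
tcp_rot: [-3.141, -0.003, -3.14]
contact_force: [-6.2, 0.5, 6.6]
grip_width: 16.1
```

Request:
play_rows --commands '[{"offset": [-0.001, 0, 0], "twist": 0}, {"offset": [-0.001, 0, 0], "twist": 0}, {"offset": [0, 0, 0], "twist": 0}]'

```text
time: 20.15
tool_pos: [588.1, 263.7, 201.9]
tcp_rot: [-3.141, -0.004, -3.14]
contact_force: [-7.9, -0.5, 8.0]
grip_width: 16.3
```

Run:
```python
from h import *
o=status.get_obs(); im=save('wrist','w11.png'); s=save('side','s11.png');t=save('top','t11.png');print(o['tool_pos'],o['contact_force'])
a=cv2.resize(s[140:200,270:350],None,fx=5,fy=8,interpolation=2)
b=cv2.resize(t[140:220,150:230],None,fx=5,fy=6,interpolation=2)
cv2.imwrite('pics/c11.png',np.hstack([a,b])[:,:,::-1])
```

```text
[588.07695886 263.71970522 201.88532736] [-7.85319236 -0.48367418  8.0327589 ]
```

View pics/c11.png

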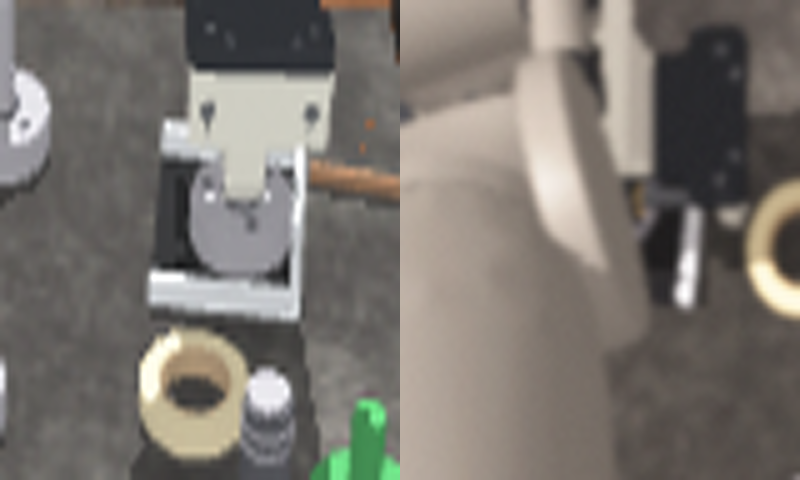

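Request:
play_rows --commands '[{"offset": [-0.001, 0, 0], "twist": 0}, {"offset": [-0.0005, 0, 0], "twist": 0}, {"offset": [0, 0, 0], "twist": 0}]'

```text
time: 20.6
tool_pos: [588.7, 263.8, 202.0]
tcp_rot: [-3.141, -0.007, -3.14]
contact_force: [-12.1, -0.6, 11.6]
grip_width: 16.8
```

The wall pushes back: I commanded 1.5 mm and got 0.6, and the force rose to 12 N. The post is home, so I'll release.

Request:
play_rows --commands '[{"offset": [0.001, 0, 0], "twist": 0}, {"offset": [0, 0, 0], "twist": 0}]'

```text
time: 20.8
tool_pos: [588.2, 263.8, 201.9]
tcp_rot: [-3.141, -0.005, -3.14]
contact_force: [-8.5, -0.3, 8.1]
grip_width: 16.3
```

Request:
play_rows --commands '[{"offset": [0, 0, 0], "twist": 0}, {"offset": [0, 0, 0], "twist": 0}, {"offset": [0, 0, 0], "twist": 0}, {"offset": [0, 0, 0], "twist": 0}]' --jaw 130

```text
time: 21.2
tool_pos: [590.0, 263.5, 201.5]
tcp_rot: [3.142, 0.0, -3.14]
contact_force: [-0.1, 0.4, 0.2]
grip_width: 42.4
```

Request:
play_rows --commands '[{"offset": [0, 0, -0.01], "twist": 0}, {"offset": [0, 0, -0.03], "twist": 0}, {"offset": [0, 0, -0.05], "twist": 0}, {"offset": [0, 0, -0.05], "twist": 0}, {"offset": [0, 0, -0.04], "twist": 0}]'

```text
time: 21.7
tool_pos: [589.8, 263.5, 385.9]
tcp_rot: [3.14, 0.003, -3.14]
contact_force: [1.1, 0.2, -0.2]
grip_width: 44.8
```

Request:
play_rows --commands '[{"offset": [0.045, -0.02, 0], "twist": 0}, {"offset": [0.045, -0.02, 0], "twist": 0}, {"offset": [0.045, -0.02, 0], "twist": 0}, {"offset": [0, 0, 0], "twist": 0}, {"offset": [0, 0, 0], "twist": 0}]'

```text
time: 22.2
tool_pos: [454.4, 203.2, 383.0]
tcp_rot: [3.141, 0.002, -3.141]
contact_force: [0.9, 0.5, 0.2]
grip_width: 45.1
```

Run:
```python
from h import *
import pickle
o=status.get_obs(); im=save('wrist','w12.png'); s=save('side','s12.png');t=save('top','t12.png');print(o['tool_pos'],o['contact_force'],o['grip_width'])
cv2.imwrite('pics/s12c.png',cv2.resize(s[130:270,210:410],None,fx=4,fy=4,interpolation=2)[:,:,::-1])
cv2.imwrite('pics/t12c.png',cv2.resize(t[120:260,130:330],None,fx=4,fy=4,interpolation=2)[:,:,::-1])
```

```text
[454.36042763 203.1614329  383.03655046] [0.94775157 0.50677732 0.16594341] 45.133842463654446
```

View pics/s12c.png

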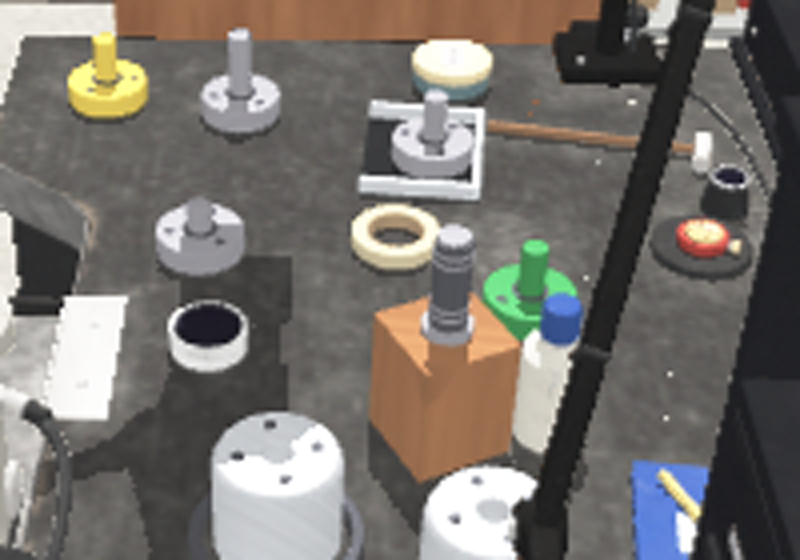

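View pics/t12c.png

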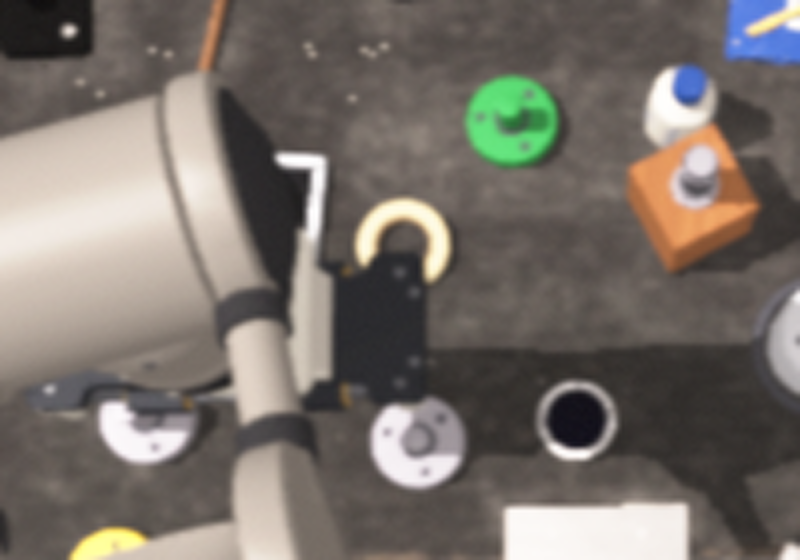

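Run:
```python
from h import *
import pickle
p=pickle.load(open('bay.pkl','rb'))
for n,x,y,z in [('flange',432.5,143,18),('spigot top',435,96,53)]:
    w=onz('side',*crop(x,y,4,210,130),z)[:2]; d=w-p[:2]; c,s=np.cos(p[2]),np.sin(p[2]); print(n,w,'bay',c*d[0]+s*d[1],-s*d[0]+c*d[1])
# before/after change in side at short, long, rod
a=cv2.imread('pics/side0.png');b=cv2.imread('pics/s12.png')
for nm,(x0,y0,x1,y1) in dict(long=(258,134,282,165),short=(246,177,274,202),rod=(312,182,332,218),tape=(295,178,322,200),tinc=(310,138,336,156),tina=(250,202,275,226),nesthousing=(258,232,302,285)).items():
    t=b[y0:y1,x0:x1]; r=cv2.matchTemplate(a[y0-5:y1+5,x0-5:x1+5],t,cv2.TM_CCOEFF_NORMED); _,m,_,l=cv2.minMaxLoc(r); print(nm,round(m,3),l[0]-5,l[1]-5)
```

```text
flange [586.45712661 252.29502576] bay -9.876490689357379 10.363220319413939
spigot top [586.43825981 259.21868111] bay -9.201592051866307 3.4725112696797678
long 0.843 0 0
short 0.866 0 0
rod 0.992 0 0
tape 0.998 0 0
tinc 0.947 0 0
tina 0.951 0 0
nesthousing 0.961 0 0
```

```bash
python3 -c "
from plant import ticket;print(ticket.close_job())"
```

```text
the job is handed in; nothing more can be done
None
```

The job is handed in, with every step done at about 22 s of the 64 s allowed; handing in gives no verdict.

**What I did:** I gripped the depth rod, lowered it down the bore of the housing in the nest, and hung it back in its stand. It touched bottom with the tip about 30 mm above the bench (about 11 N), so the bore is 35 mm deep and post_mid is the match. I then gripped post_mid by its spigot and dragged it flat along the bench into the bay until the back wall pushed back (about 12 N), released it and moved clear.

**Last checks (side camera):**
- **post_mid:** it stands upright at about x = -9.5 mm in the bay's frame, where -10 is fully home. The sideways reading is +3.5 mm from the spigot top and +10 mm from the flange edge, which is partly hidden. Both are within the 21 mm limit.
- **Rod:** it hangs upright and released.
- **Everything else I compared:** the long and short posts, tape roll, both tins and the nest housing show no shift against the first picture. I did not compare the other two housings, the bottle or the blower.

**Disagreement:** the wrist camera read y values about 2–10 mm higher than the fixed cameras. I allowed for this, and contact confirmed each fit.

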